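# Refit the hinge pin of a board test jig

### The job

The pressure frame of the circuit-board test jig has been laid on its base but is not hinged to it yet. Pull the top drawer of the parts cabinet out to its stop and take the T-handled hinge pin from it; slide the frame back by feel until its knuckles bear on the hinge bracket, and push the pin through ears and knuckles until it is fully home, its T-bar against the ear. Leave the frame lying flat and closed, and do not disturb the meter, the solder reel or the screwdriver.

Things in the scene. Friction and masses are not known exactly. Their poses are not given: they have to be found in the camera images.
- jig: Fixed base of the test jig: black box 136 mm deep (x), 110 wide (y), 60 high. Origin: 60 mm behind its front, mid-width, on the bench; x from its front (robot side at yaw 0) to its rear, y left, z up. On its rear stands a steel hinge bracket: two ears (26 mm high, 34 long, flush with the side walls), a back plate between them. Bolted tight, but in slots: its x setting differs by up to 9 mm.
- jig_side (a point): Fixed point of the base: centre of the bore mouth on the outer face of the left (+y) ear when the bracket is set mid-slot; the true mouth lies up to 9 mm from here along x, same y and z (75 mm over the bench). Axes as the jig's. Bore line along -y: left ear 14 mm (through), 82 gap for the knuckles, right ear blind, 10 deep: the pin enters from the left, where space is free. Holes 9.2 mm.
- frame: Aluminium pressure frame, loose, about 0.45 kg, 98 mm wide, 10 thick, flat on two rails of the base between guide lips (1 mm play). At its rear two knuckle blocks, 18 mm square, 16 wide, outer faces at y +40 and -40 mm, reaching between the ears. Origin: on the line of their 9.2 mm holes, midway, half-way up; x to the rear, y left, z up. Starts 5 to 25 mm short of its stop; drags with 2 to 10 N.
- frame_front (a point): Middle of the frame's plain upright front face (10 mm high, 98 wide), 124.5 mm in front of the frame's origin, half-way up, overhanging the base's front; axes as the frame's. Pushing here along +x slides it to its rigid stop, the back plate; only there are its holes in line with the ears', so the seated frame shows where the bore line is. A grip strip 8 mm high stands on the frame.
- cabinet_drawer0_handle (a point): Middle of the bar handle of the cabinet's top drawer: level steel bar, 11 mm in diameter, 120 long, its axis 35 mm in front of the drawer front, 23 below the cabinet's top. x runs from the cabinet's front to its rear (the drawer pulls out along -x), z up. The grey cabinet is fixed, 200 mm deep, 240 wide, 140 high; the handle is in the middle of its width.
- cabinet_drawer0 (a joint): How far the top drawer is out, m: 0 shut, 0.134 at its stop. Slides with 1 to 2 N plus light damping, stays where left. Inside, 155 mm from front to back: floor 38 mm below the rim of the side walls, 60 below the cabinet's top. The pin lies in the left (+y) compartment, 159 mm wide; brass spacers in the right one.
- pin_grip (a point): The hinge pin: steel, loose, 58 g, round shank 8 mm in diameter, 104 long, a T-bar (8 mm, 40 long) across one end, the last 8 mm at the other tapering to 4.8 mm. This point: on the shank's axis, 15 mm from the T-bar's near side; x points to the nose, whose end is 89 mm ahead, y along the T-bar. Starts flat on the drawer's floor, axis 4 mm above it, nose roughly to the cabinet's right (-y).
- pin_seat (a point): On the pin's axis, level with the near side of its T-bar: 15 mm behind pin_grip, 8 mm ahead of the pin's very end; axes as there. With the pin fully home this point is in the middle of the mouth of the left ear's bore, the T-bar against the ear, and its x points along the jig's -y.
- meter: Bystander: grey analogue multimeter, 140 x 98 x 47 mm, lying on the bench; origin under its centre.
- solder: Bystander: reel of solder, 62 mm in diameter, 36 mm high, standing flat; origin under its centre.
- driver: Bystander: screwdriver with a blue handle, 170 mm, lying on the bench.
There are look-alikes about, which are no part of the job. What is shaped like the frame but brown or turquoise is not meant.

How it is judged:
By the outcome, as a careful person would: the job done as asked, in the order asked, and still so for the second after the job is handed in, with the robot touching nothing.
It also fails if it takes over 69 s, if anything falls off the work surface, if the arm or the gripper's body presses on something with over 40 N, if the wrist force passes 120 N, or if a joint passes its speed limit or range.

### The arm

A 6-joint arm with a two-finger parallel gripper is mounted at the origin on the work surface. World frame = base frame: x ahead of the robot, y to its left, z up, the work surface at z = 0. Lengths are in m, angles in degrees, forces in N, time in s.
With the tool pointing down it reaches from about 0.2 to 0.875 m from the base axis. Payload 3.4 kg.
Tool frame: the origin (TCP) lies midway between the tips of the shut fingers; the grasp point (between the pads) lies hold_point_z behind it (hold_point_z is the distance from the TCP to the grasp point, in m); z points along the fingers, y is the line along which they close (so a half turn about z gives the same grasp; the last joint's range is limited). The gripper opens to 94 mm and grips with 3 to 60 N. Pads are 16 mm wide; open, the fingers measure 119 mm over their backs; the gripper's body (75 mm by 177 mm) begins 78 mm behind the grasp point.
Start: joints at [61.478, 15.808, 86.224, -0, 77.962, -6.933], TCP at [0.212, 0.535, 0.205] pointing down, gripper open.
Joint ranges: [-165.64, 165.64], [-43.16, 119.46], [12.63, 154.43], [-67.54, 247.53], [6.08, 155.33], [-154.97, 154.97]. Speed limits (degrees/s): [147.25, 147.25, 180, 180, 180, 180].

### API

Orientations are given as a 3x3 rotation matrix whose columns are the frame's x, y, z axes.
In Python, from cell import * gives the robot as it stands.
- The arm moves only by the tool apply_moves, never from a script. Its arguments are lists of equal length, an entry for each row: "dp": the shift along the tool's x, y, z in mm, a list of three; "angular": the turn, a rotation vector about the tool's x, y, z in degrees, a list of three. In form: {"dp": [[x, y, z], ...], "angular": [[ax, ay, az], ...]}. A call has 1 to 12 rows; each row is the pose to reach, as a shift and turn from the pose commanded when the call began, along the tool's axes at that moment; what a row does not reach only later rows make up. A row lasts 1/12 s, in which the tool goes at most 41.7 mm and 7.16 degrees, less where a joint would pass 70% of its speed; a pose out of reach is approached as far as the arm can. A call with a gripper value outside its range is refused whole. "jaw" is the opening, from -1 (shut) to 1 (fully open), so that 0 is half open, set as the call begins (left out, the last holds). The fingers move at their own pace and stop on an object; "newtons" is the grip in N (left out, the last holds). Time passes only in rows, so rows that repeat a pose let the fingers close. It gives the time, the measured TCP pose, the force, the opening and the grip force at its end, in the units of the state.
- sense(): the state, without advancing time (a new reading comes with each control period).
- camera(name): name is "scene" or "top"; returns a dict with "color" (384x512x3 uint8, blue, green, red), "range_z" (384x512 float32, m along the optical axis (not along the pixel's ray), 0 where there is no reading), "fx", "fy", "cx", "cy" (pixels), "D" ([k1, k2, p1, p2, k3] as OpenCV has them; the pictures are not rectified), "R" (3x3) and "t" (3): a world point X has camera coordinates R X + t. Camera axes: x right, y down, z forward; pixel columns grow to the right and rows downward; lengths in m; the calibration is good to about 2 mm. A picture is of the moment at which its call begins.
- finish_job(): hands the job in; it is judged then, once.
The state is a dict: "clock": time; "joint_pos": joint angles; "joint_vel": joint speeds; "joint_torque": joint torques, N m; "tcp_pos": TCP position; "eef_rot": TCP orientation; "contact_force": force on the tool from outside, world axes, zero at the start; "torque": the same for the moment, N m; "finger_gap": finger opening in m; "grip_force": force on a finger pad.
Only numpy, scipy, OpenCV 4.12 (cv2) and the standard library are available. Lean on these libraries where they do the work, as an engineer would, in place of code of your own. Each camera call takes 0.05 s, during which the arm holds its last target. There are 200 camera calls.

## Working session

There is one attempt and no reset: what is moved stays moved. The work goes in short steps, Python scripts to look and compute and a tool call to move; the robot and the scene stay as the last step left them, time stands still between calls to the robot, and variables do not carry over. Pictures are saved under pics/ and viewed, at most 10 in all, crops included, and the job is handed in when it is done.

Besides the shell and the picture viewer there is one more tool, called after ">>>" as name(argument=value, ...) on one line, values as JSON. apply_moves: Moves the arm, as the interface text tells. Its arguments: {"type":"object","properties":{"dp":{"type":"array"},"angular":{"type":"array"},"jaw":{"type":"number"},"newtons":{"type":"number"}},"required":["dp","angular"]}

```bash
mkdir -p pics; ls; cat > h.py <<'E'
from cell import *
import numpy as np, cv2
def snap(n):
    c=camera(n); c['R']=np.array(c['R']);c['t']=np.array(c['t']).ravel()
    c['K']=np.array([[c['fx'],0,c['cx']],[0,c['fy'],c['cy']],[0,0,1.]]);c['D']=np.array(c['D'],float)
    return c
def onz(c,uv,z):
    uv=np.array(uv,float).reshape(-1,1,2)
    p=cv2.undistortPoints(uv,c['K'],c['D']).reshape(-1,2)
    d=np.c_[p,np.ones(len(p))]@c['R']; o=-c['R'].T@c['t']
    return o+d*((z-o[2])/d[:,2])[:,None]
def cloud(c):
    h,w=c['range_z'].shape
    u,v=np.meshgrid(np.arange(w),np.arange(h))
    p=cv2.undistortPoints(np.stack([u,v],-1).reshape(-1,1,2).astype(float),c['K'],c['D']).reshape(-1,2)
    z=c['range_z'].reshape(-1,1)
    P=(np.c_[p,np.ones(len(p))]*z-c['t'])@c['R']
    P[z[:,0]==0]=np.nan
    return P.reshape(h,w,3)
def proj(c,X):
    r,_=cv2.Rodrigues(c['R']); return cv2.projectPoints(np.array(X,float).reshape(-1,1,3),r,c['t'],c['K'],c['D'])[0].reshape(-1,2)
E
python3 - <<'E'
from h import *
s=snap('scene');t=snap('top')
import pickle; pickle.dump((s,t),open('a.pkl','wb'))
cv2.imwrite('pics/1.png',np.vstack([s['color'],t['color']])[:, :]) if 0 else None
cv2.imwrite('pics/s.png',cv2.resize(s['color'],(800,600)));cv2.imwrite('pics/t.png',cv2.resize(t['color'],(800,600)))
for c in (s,t): print(-c['R'].T@c['t'],c['R'].round(2).tolist(),c['fx'])
st=sense();print({k:np.round(v,3).tolist() for k,v in st.items()})
try: print(hold_point_z)
except Exception as e: print(e)
E
```

```text
pics
[1.22917751 0.3296416  0.6487164 ] [[-0.39, 0.92, 0.02], [0.54, 0.24, -0.81], [-0.75, -0.3, -0.59]] 366.5702889082595
[0.32387559 0.02272532 1.01728637] [[0.06, -1.0, 0.0], [-0.97, -0.06, -0.22], [0.22, 0.01, -0.98]] 349.5095461319174
{'clock': 0.1, 'joint_pos': [61.479, 15.844, 86.285, -0.001, 77.965, -6.933], 'joint_vel': [0.118, -0.064, -0.126, -0.012, -0.009, -0.088], 'joint_torque': [0.001, -40.546, -23.778, 0.07, 0.03, -0.0], 'tcp_pos': [0.211, 0.534, 0.205], 'eef_rot': [[-0.93, 0.368, -0.001], [0.368, 0.93, -0.001], [0.0, -0.002, -1.0]], 'contact_force': [-0.736, -0.067, -1.137], 'torque': [0.04, 0.066, 0.017], 'grip_force': 0.0, 'finger_gap': 0.094}
0.0188
```

View pics/s.png

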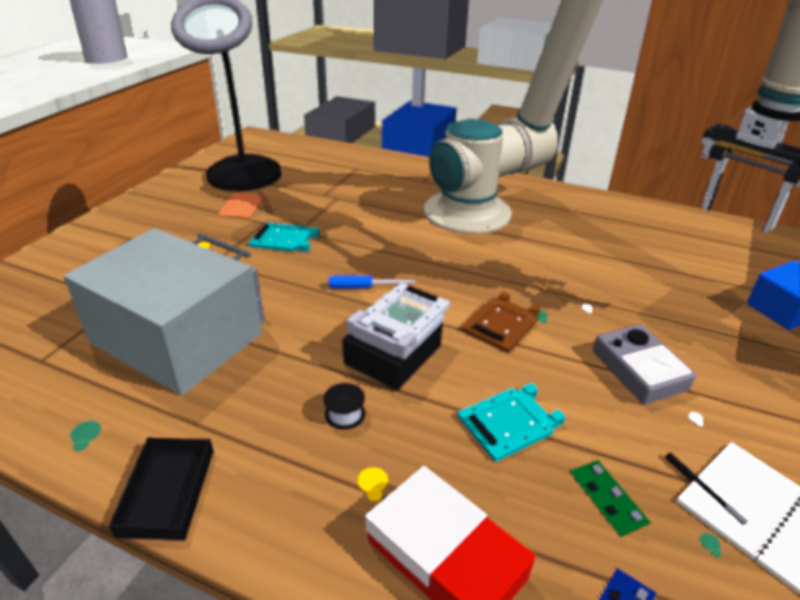

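View pics/t.png

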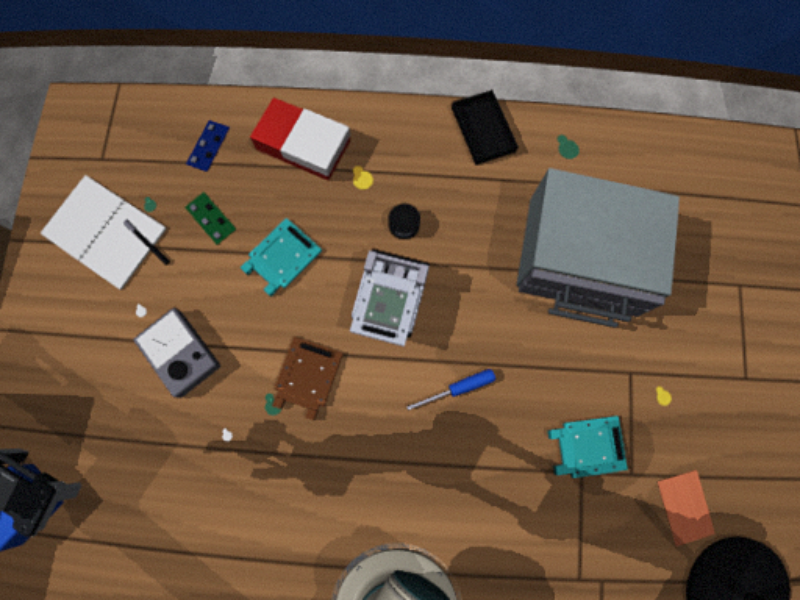

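The scene view shows the grey cabinet at (165,305), the jig at (395,330), the driver at (350,283), the reel at (345,405) and the meter at (642,362). In the top view the handle is at (592,305), and the jig with its aluminium frame is at (390,298), bracket to the rear at (398,262). The loose brown (308,375) and turquoise (283,257), (590,447) frames are look-alikes. Only the aluminium one on the black base fits.

```bash
cat > m.py <<'E'
from h import *; import pickle
s,t=pickle.load(open('a.pkl','rb'))
def rect(P):
    P=P[~np.isnan(P).any(1)]
    r=cv2.minAreaRect((P[:,:2]*1000).astype(np.float32)); print(len(P),'rect',np.round(r[0],1),np.round(r[1],1),round(r[2],1),'z',np.round(np.median(P[:,2]),4)); return cv2.boxPoints(r)
for n,c in(('s',s),('t',t)):
    C=cloud(c);print(n)
    def reg(x0,x1,y0,y1,z0,z1): 
        m=(C[...,0]>x0)&(C[...,0]<x1)&(C[...,1]>y0)&(C[...,1]<y1)&(C[...,2]>z0)&(C[...,2]<z1)
        m=cv2.morphologyEx(m.astype(np.uint8),cv2.MORPH_OPEN,np.ones((3,3)))>0
        return C[m]
    p=onz(t,[[600*.64,235*.64],[390*.64,298*.64]],0.1)
    if n=='t': print(p.round(3))
    for q,(z0,z1) in ((p[0],(.132,.15)),(p[1],(.062,.095))):
        rr=.2 if q is p[0] else .12
    print(rect(reg(p[0][0]-.2,p[0][0]+.2,p[0][1]-.2,p[0][1]+.2,.130,.15)).round(0).tolist())
    print(rect(reg(p[1][0]-.12,p[1][0]+.12,p[1][1]-.12,p[1][1]+.12,.064,.1)).round(0).tolist())
    h=onz(t,[[592*.64,305*.64]],.117)[0]
# crops
def crop(c,u0,v0,u1,v1,k): return cv2.resize(c['color'][v0:v1,u0:u1],None,fx=k,fy=k,interpolation=cv2.INTER_CUBIC)
a=crop(t,215,150,285,230,7.5)   # jig 525x600
cv2.imwrite('pics/jig.png',a)
b=crop(t,325,100,445,215,5)
cv2.imwrite('pics/cab.png',b)
E
python3 m.py
```

```text
s
4108 rect [ 672.7 -321.9] [245.6 188.6] 81.6 z 0.1384
[[561.0, -429.0], [748.0, -457.0], [784.0, -214.0], [597.0, -187.0]]
1701 rect [539.6  53.7] [111.6 150.6] 78.0 z 0.0772
[[454.0, 15.0], [602.0, -17.0], [625.0, 93.0], [478.0, 124.0]]
t
[[ 0.676 -0.324  0.1  ]
 [ 0.535  0.046  0.1  ]]
5700 rect [ 672.1 -323.5] [242.8 188.8] 81.7 z 0.1399
[[561.0, -430.0], [748.0, -457.0], [783.0, -217.0], [596.0, -190.0]]
1926 rect [541.   51.3] [110.3 148.1] 78.8 z 0.0793
[[458.0, 12.0], [603.0, -17.0], [624.0, 91.0], [479.0, 120.0]]
```

View pics/jig.png

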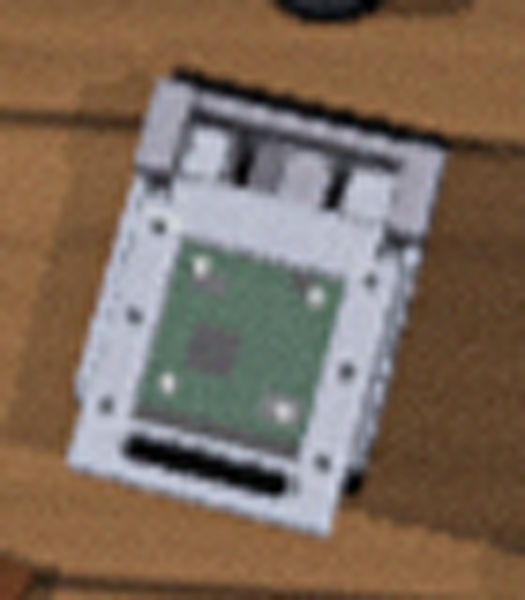

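View pics/cab.png

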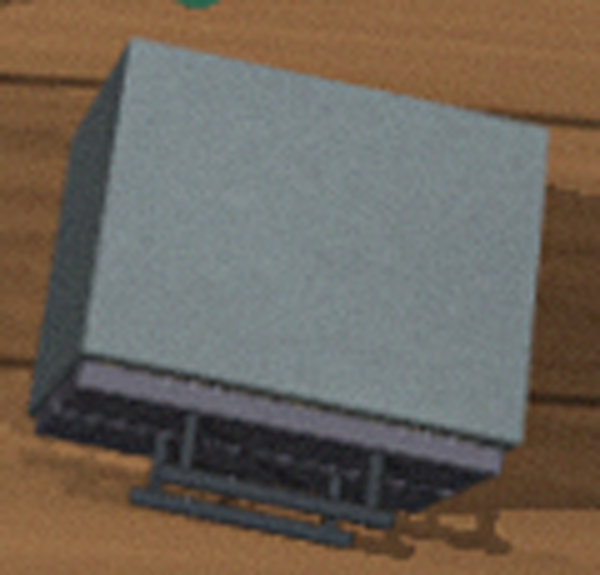

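The jig crop shows the aluminium frame on the black base: front edge (70,465)–(330,535), left ear (155,80)–(137,170), white knuckles (210,150) and (367,190). This is the frame meant. In the cabinet crop, the upper handle bar runs (150,470)–(393,520) and belongs to the top drawer. The lower drawer's bar is (130,495)–(350,540).

```bash
cat >> h.py <<'E'
from scipy.spatial.transform import Rotation as Ro
def go(x,y,z,yaw):
    s=sense();R=np.array(s['eef_rot']);p=np.array(s['tcp_pos'])
    a=np.radians(yaw);yy=np.array([np.cos(a),np.sin(a),0]);zz=np.array([0,0,-1.]);T=np.c_[np.cross(yy,zz),yy,zz]
    print('dp',(R.T@(np.array([x,y,z])-p)*1000).round(1),'ang',np.degrees(Ro.from_matrix(R.T@T).as_rotvec()).round(1))
E
python3 - <<'E'
from h import *;import pickle
s,t=pickle.load(open('a.pkl','rb'))
f=lambda l:np.array(l)/5+[325,100]
h=onz(t,f([[150,470],[393,520]]),.117);print('handle',h.round(4),h.mean(0).round(4),np.linalg.norm(h[1]-h[0]),np.degrees(np.arctan2(*(h[0]-h[1])[[0,1]])))
e=onz(t,f([[85,355],[520,440],[548,128],[130,40]]),.14);print('cab top',e.round(4))
g=lambda l:np.array(l)/7.5+[215,150]
j=onz(t,g([[70,465],[330,535]]),.08);print('frame front',j.round(4),np.linalg.norm(j[1]-j[0]),np.degrees(np.arctan2(*(j[0]-j[1])[[0,1]])))
j=onz(t,g([[155,80],[137,170],[448,150],[430,240]]),.086);print('ears',j.round(4))
hm=h.mean(0)
go(hm[0],hm[1],.2,-8.4)
E
```

```text
handle [[ 0.5409 -0.2354  0.117 ]
 [ 0.5221 -0.368   0.117 ]] [ 0.5315 -0.3017  0.117 ] 0.13392031516071198 8.069982669360712
cab top [[ 0.5951 -0.1942  0.14  ]
 [ 0.5648 -0.4295  0.14  ]
 [ 0.7457 -0.4566  0.14  ]
 [ 0.7786 -0.2191  0.14  ]]
frame front [[0.4763 0.1106 0.08  ]
 [0.457  0.015  0.08  ]] 0.09750998141741499 11.428978699588715
ears [[ 0.622   0.0905  0.086 ]
 [ 0.5868  0.0945  0.086 ]
 [ 0.602  -0.0197  0.086 ]
 [ 0.5673 -0.0149  0.086 ]]
dp [-605.2 -659.5    5.7] ang [-0.1  0.1 76.8]
```

>>> apply_moves(dp=[[-605, -659, 5], [-605, -659, 5], [-605, -659, 5], [-605, -659, 5], [-605, -659, 5], [-605, -659, 5], [-605, -659, 5], [-605, -659, 5], [-605, -659, 5], [-605, -659, 5], [-605, -659, 5], [-605, -659, 5]], angular=[[0, 0, 77], [0, 0, 77], [0, 0, 77], [0, 0, 77], [0, 0, 77], [0, 0, 77], [0, 0, 77], [0, 0, 77], [0, 0, 77], [0, 0, 77], [0, 0, 77], [0, 0, 77]], jaw=-0.36)

```text
clock: 1.1
tcp_pos: [0.3904, 0.0659, 0.2026]
eef_rot: [[0.153, 0.988, 0.0], [0.988, -0.153, 0.0], [0.0, 0.0, -1.0]]
contact_force: [0.8, -0.4, -0.2]
finger_gap: 0.0299
grip_force: 0.0
```

```bash
python3 -c "
from h import *
go(.532,-.304,.2,-8.3)"
```

```text
dp [-343.9  196.4    2.6] ang [ 0.  -0.  -0.5]
```

>>> apply_moves(dp=[[-344, 196, 3], [-344, 196, 3], [-344, 196, 3], [-344, 196, 3], [-344, 196, 3], [-344, 196, 3], [-344, 196, 3], [-344, 196, 3], [-344, 196, 3], [-344, 196, 3], [-344, 196, 40], [-344, 196, 40]], angular=[[0, 0, -0.5], [0, 0, -0.5], [0, 0, -0.5], [0, 0, -0.5], [0, 0, -0.5], [0, 0, -0.5], [0, 0, -0.5], [0, 0, -0.5], [0, 0, -0.5], [0, 0, -0.5], [0, 0, -0.5], [0, 0, -0.5]])

```text
clock: 2.1
tcp_pos: [0.5298, -0.301, 0.1564]
eef_rot: [[0.143, 0.99, -0.009], [0.99, -0.143, 0.007], [0.005, -0.01, -1.0]]
contact_force: [-0.8, 0.9, -0.9]
finger_gap: 0.0302
grip_force: 0.0
```

```bash
python3 -c "
from h import *
go(.532,-.304,.102,-8.3)
s=snap('scene');t=snap('top')
a=s['color'][140:270,40:190];b=t['color'][90:220,310:460]
cv2.imwrite('pics/h2.png',cv2.resize(np.hstack([a,b]),(800,347),interpolation=cv2.INTER_CUBIC))"
```

```text
dp [-3.   3.2 54.4] ang [-0.6 -0.3  0.1]
```

View pics/h2.png

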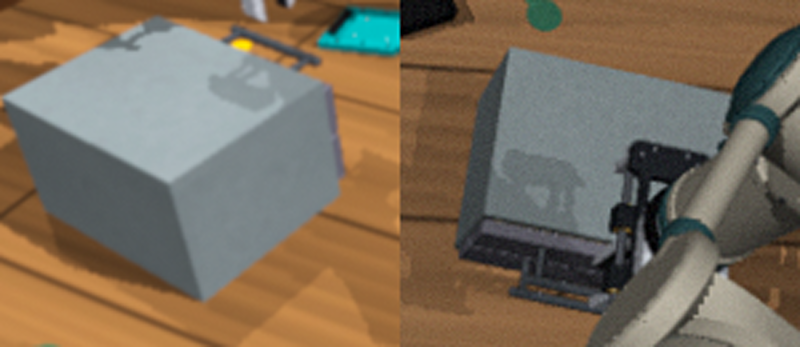

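The fingers are above the handle, at about (615,270) in the right half. I go down and close.

>>> apply_moves(dp=[[-2, 3, 20], [-2, 3, 40], [-2, 3, 54], [-2, 3, 54]], angular=[[-0.5, 0, 0], [-0.5, 0, 0], [-0.5, 0, 0], [-0.5, 0, 0]])

```text
clock: 2.53
tcp_pos: [0.5344, -0.3022, 0.1076]
eef_rot: [[0.14, 0.99, 0.006], [0.99, -0.14, 0.001], [0.002, 0.006, -1.0]]
contact_force: [-0.9, 0.7, 0.2]
finger_gap: 0.03
grip_force: 0.0
```

>>> apply_moves(dp=[[0, 0, 0], [0, 0, 0], [0, 0, 0], [0, 0, 0]], angular=[[0, 0, 0], [0, 0, 0], [0, 0, 0], [0, 0, 0]], jaw=-1, newtons=25)

```text
clock: 2.87
tcp_pos: [0.5315, -0.3033, 0.1104]
eef_rot: [[0.139, 0.99, 0.001], [0.99, -0.139, -0.001], [-0.0, 0.001, -1.0]]
contact_force: [-9.5, 2.0, 6.8]
finger_gap: 0.0103
grip_force: 25.0
```

>>> apply_moves(dp=[[0, -8, 0], [0, -20, 0], [0, -35, 0], [0, -50, 0], [0, -65, 0], [0, -80, 0], [0, -95, 0], [0, -108, 0], [0, -118, 0], [0, -126, 0], [0, -131, 0], [0, -134, 0]], angular=[[0, 0, 0], [0, 0, 0], [0, 0, 0], [0, 0, 0], [0, 0, 0], [0, 0, 0], [0, 0, 0], [0, 0, 0], [0, 0, 0], [0, 0, 0], [0, 0, 0], [0, 0, 0]])

```text
clock: 3.87
tcp_pos: [0.4046, -0.2847, 0.1104]
eef_rot: [[0.142, 0.99, 0.015], [0.99, -0.142, -0.002], [0.0, 0.015, -1.0]]
contact_force: [2.5, 4.7, 8.2]
finger_gap: 0.0101
grip_force: 25.0
```

>>> apply_moves(dp=[[0, -2, 0], [0, -4, 0], [0, -4, 0]], angular=[[0, 0, 0], [0, 0, 0], [0, 0, 0]])

```text
clock: 4.12
tcp_pos: [0.4008, -0.2842, 0.1103]
eef_rot: [[0.142, 0.99, 0.014], [0.99, -0.142, -0.002], [0.0, 0.014, -1.0]]
contact_force: [0.2, 3.7, 9.4]
finger_gap: 0.0103
grip_force: 25.0
```

>>> apply_moves(dp=[[0, -2, 0], [0, -4, 0], [0, -5, 0], [0, -5, 0]], angular=[[0, 0, 0], [0, 0, 0], [0, 0, 0], [0, 0, 0]])

```text
clock: 4.45
tcp_pos: [0.3988, -0.2839, 0.1103]
eef_rot: [[0.143, 0.99, 0.02], [0.99, -0.143, -0.003], [0.0, 0.02, -1.0]]
contact_force: [7.0, 4.9, 4.1]
finger_gap: 0.0102
grip_force: 25.0
```

>>> apply_moves(dp=[[0, 3, 0], [0, 3, 0], [0, 3, -20], [0, 3, -60], [0, 3, -100], [80, 3, -120], [160, 3, -130], [220, 3, -130], [260, 3, -130], [260, 3, -130]], angular=[[0, 0, 0], [0, 0, 0], [0, 0, 0], [0, 0, 0], [0, 0, 0], [0, 0, 0], [0, 0, 0], [0, 0, 0], [0, 0, 0], [0, 0, 0]], jaw=-0.36)

```text
clock: 5.28
tcp_pos: [0.4247, -0.0789, 0.2347]
eef_rot: [[0.142, 0.99, 0.01], [0.99, -0.142, -0.002], [-0.001, 0.011, -1.0]]
contact_force: [0.8, 0.2, 0.9]
finger_gap: 0.0299
grip_force: 0.0
```

```bash
python3 -c "
from h import *;import pickle
t=snap('top');s=snap('scene');pickle.dump((s,t),open('b.pkl','wb'))
# drawer interior crop
c=t['color'][140:250,310:440]
cv2.imwrite('pics/d.png',cv2.resize(c,(709,600),interpolation=cv2.INTER_CUBIC));print(sense()['tcp_pos'])"
```

```text
[ 0.4250311  -0.07479564  0.23478856]
```

View pics/d.png

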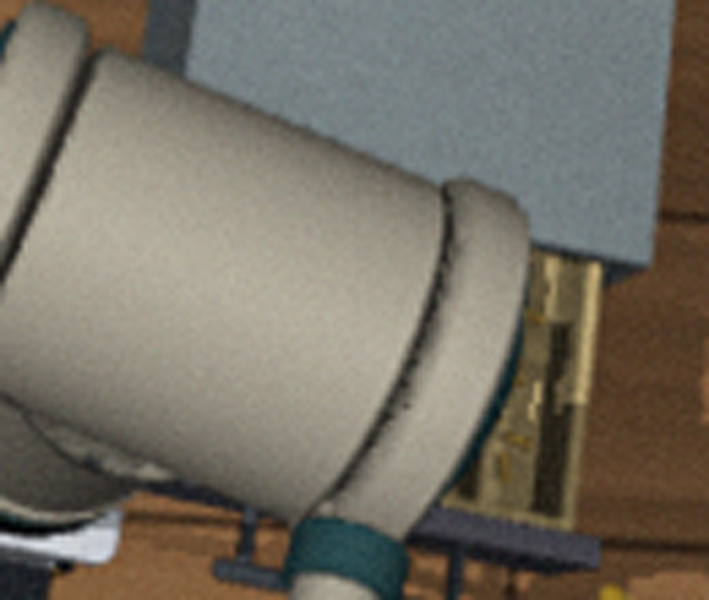

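The elbow hides the drawer, with only its right compartment and the spacers showing at (520,400). I swing the arm further left.

>>> apply_moves(dp=[[250, 0, 0], [250, 0, 0], [250, 0, 0], [250, 0, 0], [250, 0, 0], [250, 0, 0], [250, 0, 0]], angular=[[0, 0, 0], [0, 0, 0], [0, 0, 0], [0, 0, 0], [0, 0, 0], [0, 0, 0], [0, 0, 0]])

```text
clock: 5.97
tcp_pos: [0.4612, 0.1733, 0.2339]
eef_rot: [[0.135, 0.991, 0.01], [0.991, -0.135, 0.003], [0.004, 0.01, -1.0]]
contact_force: [0.7, -0.0, 0.6]
finger_gap: 0.0302
grip_force: 0.0
```

```bash
python3 -c "
from h import *;import pickle
t=snap('top');s=snap('scene');pickle.dump((s,t),open('b.pkl','wb'))
c=t['color'][140:250,310:440]
cv2.imwrite('pics/d2.png',cv2.resize(c,(709,600),interpolation=cv2.INTER_CUBIC));print(sense()['tcp_pos'])"
```

```text
[0.46028515 0.16776182 0.23359543]
```

View pics/d2.png

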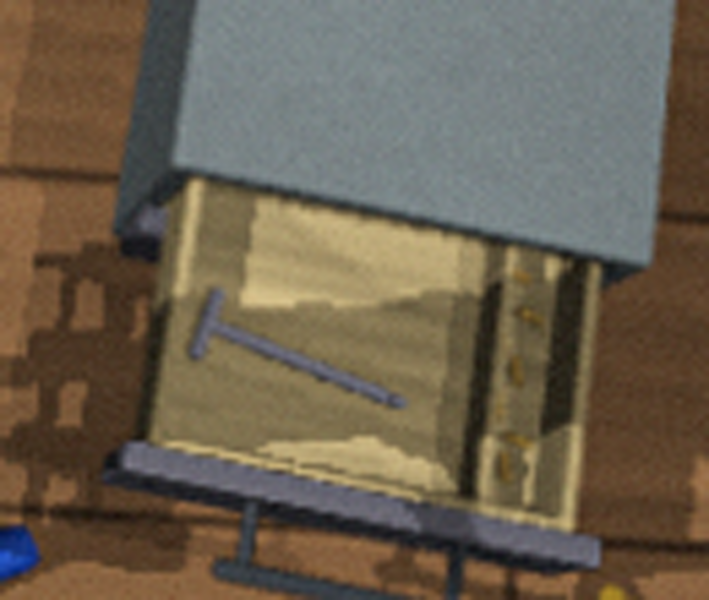

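The T-bar pin lies in the left compartment: T-bar (215,295)–(198,355), nose (403,402). The spacers are at right, (515,270)–(505,460).

```bash
python3 -c "
from h import *;import pickle
s,t=pickle.load(open('b.pkl','rb'))
f=lambda l:np.array(l)*130/709+[310,140]
p=onz(t,f([[217,295],[197,355],[405,403],[222,331]]),.084);print(p.round(4))
tb=p[:2].mean(0);d=p[2]-tb;L=np.linalg.norm(d);d/=L;print('len to Tbar mid',L,'yaw',np.degrees(np.arctan2(d[1],d[0])))
g=p[2]-d*.089;print('grip',g, tb+d*.019)
C=cloud(t);print('floor z',[C[140+int(v*.1834),310+int(u*.1834),2].round(4) for u,v in ((300,400),(250,400),(350,300),(400,350))])
g=(g+tb+d*.019)/2
go(g[0],g[1],.18,np.degrees(np.arctan2(d[1],d[0]))+90)
"
```

```text
[[ 0.5476 -0.2303  0.084 ]
 [ 0.5161 -0.2202  0.084 ]
 [ 0.4982 -0.3267  0.084 ]
 [ 0.5292 -0.2329  0.084 ]]
len to Tbar mid 0.10685285556154464 yaw -108.36299259775421
grip [ 0.52622863 -0.24218874  0.084     ] [ 0.52586723 -0.24327747  0.084     ]
floor z [np.float64(0.0815), np.float64(0.0804), np.float64(0.0819), np.float64(0.0818)]
dp [-397.5  121.1   55.2] ang [ 0.5  0.  10.5]
```

>>> apply_moves(dp=[[-397, 121, 20], [-397, 121, 20], [-397, 121, 20], [-397, 121, 20], [-397, 121, 20], [-397, 121, 20], [-397, 121, 20], [-397, 121, 20], [-397, 121, 20], [-397, 121, 55], [-397, 121, 95], [-397, 121, 95]], angular=[[0.5, 0, 10.5], [0.5, 0, 10.5], [0.5, 0, 10.5], [0.5, 0, 10.5], [0.5, 0, 10.5], [0.5, 0, 10.5], [0.5, 0, 10.5], [0.5, 0, 10.5], [0.5, 0, 10.5], [0.5, 0, 10.5], [0.5, 0, 10.5], [0.5, 0, 10.5]])

```text
clock: 7.07
tcp_pos: [0.5199, -0.2459, 0.1344]
eef_rot: [[0.325, 0.946, -0.009], [0.946, -0.325, 0.005], [0.001, -0.01, -1.0]]
contact_force: [-0.2, 0.0, -1.9]
finger_gap: 0.0303
grip_force: 0.0
```

>>> apply_moves(dp=[[0, 0, 20], [0, 0, 20]], angular=[[0, 0, 0], [0, 0, 0]])

```text
clock: 7.23
tcp_pos: [0.5211, -0.2425, 0.117]
eef_rot: [[0.321, 0.947, -0.007], [0.947, -0.321, 0.005], [0.002, -0.008, -1.0]]
contact_force: [-1.0, -0.1, -0.3]
finger_gap: 0.0301
grip_force: 0.0
```

```bash
python3 -c "
from h import *
go(.526,-.2427,.0825,-18.4)"
```

```text
dp [ 1.3  5.  34.5] ang [-0.5 -0.1 -0.3]
```

>>> apply_moves(dp=[[1, 4, 12], [1, 4, 24], [1, 4, 30], [1, 4, 31], [1, 4, 31]], angular=[[-0.5, 0, 0], [-0.5, 0, 0], [-0.5, 0, 0], [-0.5, 0, 0], [-0.5, 0, 0]])

```text
clock: 7.65
tcp_pos: [0.5289, -0.243, 0.0898]
eef_rot: [[0.319, 0.948, 0.009], [0.948, -0.319, -0.002], [0.001, 0.009, -1.0]]
contact_force: [-0.3, -0.6, 0.4]
finger_gap: 0.0302
grip_force: 0.0
```

>>> apply_moves(dp=[[0, 0, 1], [0, 0, 2], [0, 0, 2]], angular=[[0, 0, 0], [0, 0, 0], [0, 0, 0]])

```text
clock: 7.9
tcp_pos: [0.5292, -0.2431, 0.0875]
eef_rot: [[0.319, 0.948, 0.009], [0.948, -0.319, -0.002], [0.001, 0.009, -1.0]]
contact_force: [0.6, 0.4, 0.4]
finger_gap: 0.0302
grip_force: 0.0
```

>>> apply_moves(dp=[[0, -2, 2], [0, -2, 4], [0, -2, 5], [0, -2, 5]], angular=[[0.5, 0, 0], [0.5, 0, 0], [0.5, 0, 0], [0.5, 0, 0]])

```text
clock: 8.23
tcp_pos: [0.5269, -0.2422, 0.0814]
eef_rot: [[0.319, 0.948, -0.001], [0.948, -0.319, 0.001], [0.001, -0.001, -1.0]]
contact_force: [-0.0, 0.2, -0.1]
finger_gap: 0.0299
grip_force: 0.0
```

>>> apply_moves(dp=[[0, 0, 0], [0, 0, 0], [0, 0, 0], [0, 0, 0], [0, 0, 0]], angular=[[0, 0, 0], [0, 0, 0], [0, 0, 0], [0, 0, 0], [0, 0, 0]], jaw=-1, newtons=45)

```text
clock: 8.65
tcp_pos: [0.5272, -0.2424, 0.0819]
eef_rot: [[0.319, 0.948, 0.0], [0.948, -0.319, 0.001], [0.001, 0.0, -1.0]]
contact_force: [0.1, -0.0, -0.1]
finger_gap: 0.0065
grip_force: 45.0
```

>>> apply_moves(dp=[[0, 0, -10], [0, 0, -35], [0, 0, -70], [0, 0, -110], [0, -60, -120], [50, -100, -120], [150, -100, -120], [300, -100, -120], [300, -100, -120], [300, -100, -120], [300, -100, -120], [300, -100, -120]], angular=[[0, 0, 0], [0, 0, 0], [0, 0, 0], [0, 0, 0], [0, 0, 7], [0, 0, 14], [0, 0, 21], [0, 0, 28], [0, 0, 35], [0, 0, 42], [0, 0, 49], [0, 0, 56]], newtons=60)

```text
clock: 9.65
tcp_pos: [0.5156, 0.0234, 0.2029]
eef_rot: [[0.944, 0.329, 0.001], [0.329, -0.944, 0.001], [0.002, -0.0, -1.0]]
contact_force: [-0.4, -0.9, -0.6]
finger_gap: 0.0063
grip_force: 60.0
```

```bash
python3 -c "
from h import *
go(.4245,.0713,.13,-101.3)"
```

```text
dp [-70.4 -75.2  72.8] ang [-0.  -0.1 30.5]
```

>>> apply_moves(dp=[[-35, -38, 0], [-70, -75, 0], [-70, -75, 0], [-70, -75, 30], [-70, -75, 65], [-70, -75, 65], [-70, -75, 65], [-70, -75, 65]], angular=[[0, 0, 7], [0, 0, 14], [0, 0, 21], [0, 0, 27], [0, 0, 27], [0, 0, 27], [0, 0, 27], [0, 0, 27]])

```text
clock: 10.32
tcp_pos: [0.4258, 0.0689, 0.1384]
eef_rot: [[0.992, -0.13, 0.002], [-0.13, -0.992, 0.001], [0.002, -0.001, -1.0]]
contact_force: [0.3, -0.2, -1.1]
finger_gap: 0.0061
grip_force: 60.0
```

```bash
python3 -c "
from h import *;import pickle
t=snap('top');s=snap('scene');pickle.dump((s,t),open('c.pkl','wb'))
go(.4245,.0713,.0729,-101.3)
a=s['color'][150:270,190:320];b=t['color'][140:260,190:320]
cv2.imwrite('pics/j2.png',cv2.resize(np.hstack([a,b]),(800,369),interpolation=cv2.INTER_CUBIC))"
```

```text
dp [-2.5 -2.1 65.9] ang [-0.1 -0.2  3.8]
```

View pics/j2.png

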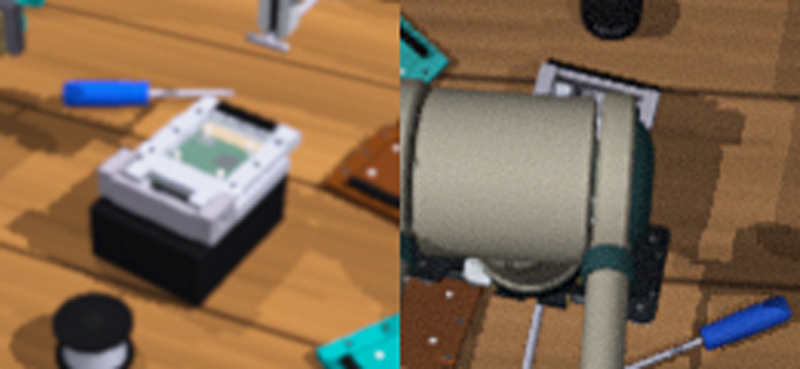

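The pin is held, with its T-bar at (267,40) in the scene half facing the frame's front. The nose is at (530,330) in the top half. I use the T-bar to push the frame.

>>> apply_moves(dp=[[-2, -2, 20], [-2, -2, 45], [-2, -2, 60], [-2, -2, 66], [-2, -2, 66], [-2, -2, 66]], angular=[[0, 0, 4], [0, 0, 4], [0, 0, 4], [0, 0, 4], [0, 0, 4], [0, 0, 4]])

```text
clock: 10.92
tcp_pos: [0.424, 0.0712, 0.0719]
eef_rot: [[0.98, -0.199, 0.002], [-0.199, -0.98, 0.001], [0.002, -0.001, -1.0]]
contact_force: [-0.4, -0.8, -0.3]
finger_gap: 0.0062
grip_force: 60.0
```

>>> apply_moves(dp=[[0, 0, 0], [5, 0, 0], [10, 0, 0], [13, 0, 0], [15, 0, 0], [17, 0, 0], [18, 0, 0]], angular=[[0, 0, 0], [0, 0, 0], [0, 0, 0], [0, 0, 0], [0, 0, 0], [0, 0, 0], [0, 0, 0]])

```text
clock: 11.5
tcp_pos: [0.4408, 0.0677, 0.0709]
eef_rot: [[0.98, -0.199, 0.0], [-0.199, -0.98, 0.001], [0.0, -0.001, -1.0]]
contact_force: [-0.5, -0.8, -0.0]
finger_gap: 0.0064
grip_force: 60.0
```

>>> apply_moves(dp=[[1, 0, -1], [2, 0, -2], [4, 0, -2], [5, 0, -2], [7, 0, -2], [8, 0, -2], [9, 0, -2], [10, 0, -2]], angular=[[0, 0, 0], [0, 0, 0], [0, 0, 0], [0, 0, 0], [0, 0, 0], [0, 0, 0], [0, 0, 0], [0, 0, 0]])

```text
clock: 12.17
tcp_pos: [0.4497, 0.0658, 0.0727]
eef_rot: [[0.98, -0.199, -0.001], [-0.199, -0.98, 0.001], [-0.001, -0.001, -1.0]]
contact_force: [-1.9, 0.5, -0.4]
finger_gap: 0.006
grip_force: 60.0
```

>>> apply_moves(dp=[[1, 0, 0], [2, 0, 0], [3, 0, 0], [4, 0, 0], [5, 0, 0], [5, 0, 0]], angular=[[0, 0, 0], [0, 0, 0], [0, 0, 0], [0, 0, 0], [0, 0, 0], [0, 0, 0]])

```text
clock: 12.67
tcp_pos: [0.4522, 0.0652, 0.0724]
eef_rot: [[0.98, -0.199, -0.006], [-0.199, -0.98, 0.002], [-0.006, -0.001, -1.0]]
contact_force: [-7.2, 1.8, 0.9]
finger_gap: 0.0061
grip_force: 60.0
```

>>> apply_moves(dp=[[1, 0, 0], [2, 0, 0], [3, 0, 0], [4, 0, 0], [4, 0, 0], [4, 0, 0]], angular=[[0, 0, 0], [0, 0, 0], [0, 0, 0], [0, 0, 0], [0, 0, 0], [0, 0, 0]])

```text
clock: 13.17
tcp_pos: [0.4523, 0.065, 0.0718]
eef_rot: [[0.98, -0.199, -0.013], [-0.199, -0.98, 0.003], [-0.013, -0.0, -1.0]]
contact_force: [-11.2, 2.8, 5.0]
finger_gap: 0.0067
grip_force: 60.0
```

>>> apply_moves(dp=[[1, 0, 0], [2, 0, 0], [3, 0, 0], [4, 0, 0], [4, 0, 0], [4, 0, 0]], angular=[[0, 0, 0], [0, 0, 0], [0, 0, 0], [0, 0, 0], [0, 0, 0], [0, 0, 0]])

```text
clock: 13.67
tcp_pos: [0.4524, 0.0649, 0.0712]
eef_rot: [[0.98, -0.199, -0.02], [-0.199, -0.98, 0.004], [-0.021, 0.0, -1.0]]
contact_force: [-15.4, 4.8, 7.3]
finger_gap: 0.0057
grip_force: 60.0
```

>>> apply_moves(dp=[[-15, 0, 0], [-35, 0, 0], [-35, 0, -40], [-35, 0, -80], [-20, -40, -80], [0, -80, -80], [40, -110, -80], [80, -130, -80], [120, -140, -80], [160, -140, -80], [180, -140, -80], [180, -140, -80]], angular=[[0, 1, 0], [0, 1, 0], [0, 1, 0], [0, 1, -7], [0, 1, -14], [0, 1, -21], [0, 1, -28], [0, 1, -35], [0, 1, -42], [0, 1, -49], [0, 1, -56], [0, 1, -63]])

```text
clock: 14.67
tcp_pos: [0.676, 0.1633, 0.1521]
eef_rot: [[0.618, 0.786, 0.025], [0.786, -0.619, 0.006], [0.02, 0.016, -1.0]]
contact_force: [0.7, 0.2, 0.0]
finger_gap: 0.0061
grip_force: 60.0
```

```bash
python3 -c "
from h import *
go(.629,.196,.13,-11.4)"
```

```text
dp [ -3.8 -57.5  21.1] ang [  1.2  -0.9 -26.8]
```

>>> apply_moves(dp=[[-2, -28, 10], [-4, -57, 20], [-4, -57, 20], [-4, -57, 20], [-4, -57, 20], [-4, -57, 20]], angular=[[0, 0, -7], [0, 0, -14], [0, 0, -21], [0, 0, -26], [0, 0, -26], [0, 0, -26]])

```text
clock: 15.17
tcp_pos: [0.6218, 0.1971, 0.1329]
eef_rot: [[0.218, 0.976, 0.019], [0.976, -0.218, 0.007], [0.011, 0.017, -1.0]]
contact_force: [0.5, 0.7, -0.3]
finger_gap: 0.0061
grip_force: 60.0
```

```bash
python3 -c "
from h import *;import pickle
t=snap('top');s=snap('scene');pickle.dump((s,t),open('e.pkl','wb'))
go(.629,.196,.0729,-11.4)
a=s['color'][150:270,210:340];b=t['color'][130:250,190:320]
cv2.imwrite('pics/k.png',cv2.resize(np.vstack([b,a])[:,:],(325,600),interpolation=cv2.INTER_CUBIC) if 0 else cv2.resize(np.hstack([a,b]),(800,369),interpolation=cv2.INTER_CUBIC))"
```

```text
dp [ 0.1  6.6 60. ] ang [ 0.9 -0.6 -1.2]
```

View pics/k.png

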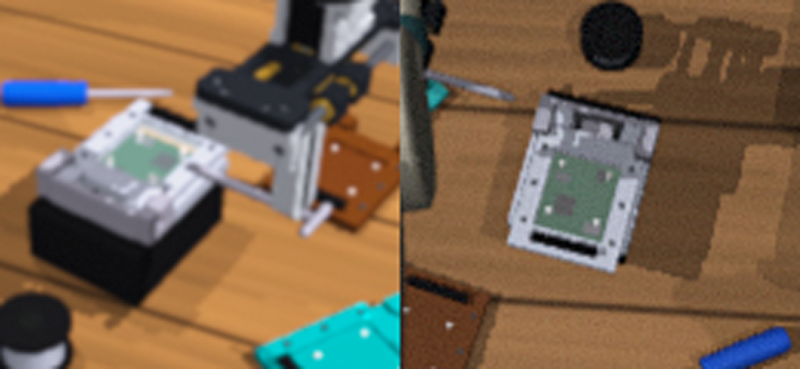

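Left half: the gripper holds the pin left of the jig at (255,190), with the T-bar at (315,220). Right half: the frame's front edge is now (510,240)–(612,270), further in, and the pin's nose is at (513,97). Now measure the edges at sub-pixel precision.

```bash
cat > r.py <<'E'
from h import *;import pickle
O=np.array([.5968,.0356])
def prof(c,yaw,z,axis,lo,hi,a,b):
    """mean gray along 'axis' (0=x,1=y) from lo..hi mm, averaged over the other axis a..b"""
    w=np.radians(yaw);X=np.array([np.cos(w),np.sin(w)]);Y=np.array([-X[1],X[0]])
    m=np.arange(lo,hi,.5);k=np.linspace(a,b,30);M,Kk=np.meshgrid(m,k)
    x,y=(M,Kk) if axis==0 else (Kk,M)
    P=O+(x[...,None]*X+y[...,None]*Y)/1000
    q=proj(c,np.concatenate([P,np.full(P.shape[:2]+(1,),z)],-1).reshape(-1,3)).reshape(M.shape+(2,)).astype(np.float32)
    g=cv2.cvtColor(c['color'],cv2.COLOR_BGR2GRAY).astype(np.float32)
    v=cv2.remap(g,q[...,0],q[...,1],cv2.INTER_LINEAR).mean(0)
    d=cv2.GaussianBlur(np.gradient(v)[None],(0,0),2)[0]
    ix=[i for i in range(2,len(d)-2) if abs(d[i])==abs(d[i-2:i+3]).max() and abs(d[i])>1]
    return [(float(m[i]),round(float(d[i]),1)) for i in ix]
def allp(n,c):
  print(n)
  for yaw in(-11.4,):
    print(' front L',prof(c,yaw,.08,0,-145,-110,15,42));print(' front R',prof(c,yaw,.08,0,-145,-110,-42,-15))
    print(' frame left',prof(c,yaw,.08,1,35,70,-110,-60));print(' frame right',prof(c,yaw,.08,1,-70,-35,-110,-60))
    print(' earL x',prof(c,yaw,.086,0,-35,35,44,53));print(' earR x',prof(c,yaw,.086,0,-35,35,-53,-44))
    print(' earL y',prof(c,yaw,.086,1,35,70,-8,8));print(' earR y',prof(c,yaw,.086,1,-70,-35,-8,8))
if __name__=='__main__':
  for n,f in(('before','a.pkl'),('now','e.pkl')): allp(n,pickle.load(open(f,'rb'))[1])
E
python3 r.py
```

```text
before
 front L [(-131.5, 8.1), (-124.0, -11.9), (-115.0, 10.1)]
 front R [(-132.0, 7.9), (-123.5, -8.1), (-115.5, 7.1)]
 frame left [(41.5, -2.5), (46.5, 1.9), (52.0, -1.3), (58.0, -8.9)]
 frame right [(-51.5, 6.3), (-45.0, 7.1), (-39.5, -2.8)]
 earL x [(-25.0, -7.7), (-18.0, 7.3), (9.0, 1.1), (16.0, -12.1), (22.5, 6.9)]
 earR x [(-28.5, 2.3), (-23.0, -7.7), (-17.0, 6.8), (16.5, -11.0), (22.5, 8.0)]
 earL y [(40.0, -5.0), (46.0, 7.7), (59.5, -8.4)]
 earR y [(-50.5, 9.5), (-38.5, -2.4)]
now
 front L [(-123.5, 8.1), (-116.5, -11.8)]
 front R [(-124.0, 8.1), (-116.0, -7.8)]
 frame left [(41.0, -2.4), (46.5, 1.6), (51.5, -2.1), (58.0, -8.7)]
 frame right [(-51.5, 6.0), (-45.5, 7.1), (-40.0, -2.5)]
 earL x [(-33.0, 1.1), (-29.5, 2.0), (-22.0, -8.1), (-16.5, 5.4), (2.0, -3.6), (9.0, 2.7), (15.5, -10.2), (21.5, 7.4)]
 earR x [(-30.0, -1.4), (-22.5, -5.6), (-16.5, 4.8), (-11.0, 3.9), (16.0, -7.9), (22.5, 5.0)]
 earL y [(41.0, -7.0), (46.5, 5.4), (60.0, -5.7)]
 earR y [(-50.5, 9.5), (-41.0, -6.7)]
```

>>> apply_moves(dp=[[0, 7, 20], [0, 7, 40], [0, 7, 55], [0, 7, 59], [0, 7, 59], [0, 7, 59], [0, 7, 59]], angular=[[0.9, -0.6, -1], [0.9, -0.6, -1], [0.9, -0.6, -1], [0.9, -0.6, -1], [0.9, -0.6, -1], [0.9, -0.6, -1], [0.9, -0.6, -1]])

```text
clock: 15.85
tcp_pos: [0.6292, 0.196, 0.0749]
eef_rot: [[0.199, 0.98, 0.001], [0.98, -0.199, 0.0], [0.0, 0.001, -1.0]]
contact_force: [0.3, -0.7, 0.1]
finger_gap: 0.0062
grip_force: 60.0
```

```bash
python3 -c "
from h import *;import pickle
t=snap('top');s=snap('scene');pickle.dump((s,t),open('f.pkl','wb'))
st=sense();R=np.array(st['eef_rot']);p=np.array(st['tcp_pos']);print(p.round(4),R.round(3).tolist())
go(.6296,.1962,.0729,-11.4)
n=[p+R@np.array([-x/1000,0,-.0021]) for x in (0,60,89)]
for c in(t,s): print(proj(c,n).round(1))
q=proj(t,n)[2];a=t['color'][int(q[1])-18:int(q[1])+18,int(q[0])-36:int(q[0])+24]
q2=proj(s,n)[2];b=s['color'][int(q2[1])-22:int(q2[1])+23,int(q2[0])-30:int(q2[0])+45]
print(q.astype(int)-[36,18],q2.astype(int)-[30,22])
cv2.imwrite('pics/n.png',np.vstack([cv2.resize(a,(500,300),interpolation=cv2.INTER_CUBIC),cv2.resize(b,(500,300),interpolation=cv2.INTER_CUBIC)]))"
```

```text
[0.6291 0.196  0.075 ] [[0.199, 0.98, 0.001], [0.98, -0.199, 0.0], [0.0, 0.001, -1.0]]
dp [0.3 0.5 2.1] ang [ 0.  -0.  -0.1]
[[198.9 157. ]
 [219.2 162.3]
 [229.1 164.8]]
[[299.6 238.6]
 [277.1 228.3]
 [266.6 223.5]]
[193 146] [236 201]
```

View pics/n.png

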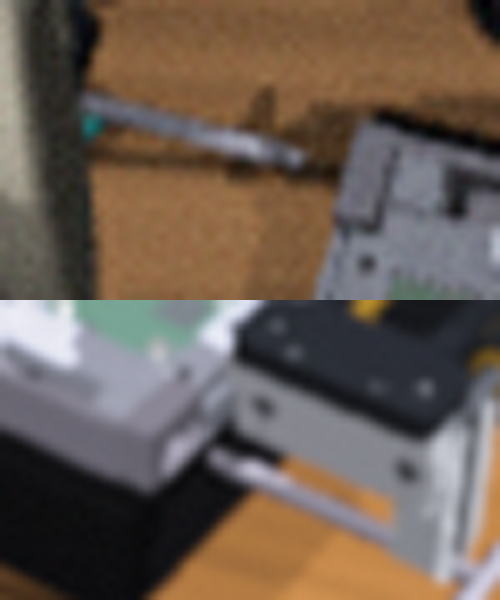

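Top crop: the nose is at (303,160) and the left ear at (365,175). Scene crop: the nose is at (212,455), in front of the ear. Both are within about 1 px of the prediction, so the pin sits straight in the fingers. Lower 2 mm and start inserting.

>>> apply_moves(dp=[[0, 0.5, 2], [0, 0.5, 2], [-4, 0.5, 2], [-8, 0.5, 2], [-10, 0.5, 2], [-12, 0.5, 2], [-14, 0.5, 2], [-16, 0.5, 2], [-17, 0.5, 2], [-18, 0.5, 2]], angular=[[0, 0, 0], [0, 0, 0], [0, 0, 0], [0, 0, 0], [0, 0, 0], [0, 0, 0], [0, 0, 0], [0, 0, 0], [0, 0, 0], [0, 0, 0]])

```text
clock: 16.78
tcp_pos: [0.6251, 0.1779, 0.0716]
eef_rot: [[0.199, 0.98, -0.002], [0.98, -0.199, -0.0], [-0.001, -0.002, -1.0]]
contact_force: [-0.4, -0.0, -0.4]
finger_gap: 0.006
grip_force: 60.0
```

>>> apply_moves(dp=[[-1, 0, 0], [-2, 0, 0], [-3, 0, 0], [-4, 0, 0], [-5, 0, 0], [-6, 0, 0]], angular=[[0, 0, 0], [0, 0, 0], [0, 0, 0], [0, 0, 0], [0, 0, 0], [0, 0, 0]])

```text
clock: 17.28
tcp_pos: [0.6239, 0.1723, 0.0717]
eef_rot: [[0.199, 0.98, -0.002], [0.98, -0.199, -0.0], [-0.001, -0.001, -1.0]]
contact_force: [-0.4, 0.9, -0.2]
finger_gap: 0.0062
grip_force: 60.0
```

>>> apply_moves(dp=[[-1, 0.3, -0.5], [-2, 0.5, -1], [-4, 0.5, -1], [-6, 0.5, -1], [-8, 0.5, -1], [-9, 0.5, -1], [-10, 0.5, -1]], angular=[[0, 0, 0], [0, 0, 0], [0, 0, 0], [0, 0, 0], [0, 0, 0], [0, 0, 0], [0, 0, 0]])

```text
clock: 17.87
tcp_pos: [0.6223, 0.1621, 0.0726]
eef_rot: [[0.199, 0.98, -0.002], [0.98, -0.199, -0.0], [-0.001, -0.002, -1.0]]
contact_force: [0.2, -0.7, -0.3]
finger_gap: 0.0064
grip_force: 60.0
```

>>> apply_moves(dp=[[-2, 0, 0], [-4, 0, 0], [-6, 0, 0], [-7, 0, 0], [-8, 0, 0], [-9, 0, 0], [-10, 0, 0]], angular=[[0, 0, 0], [0, 0, 0], [0, 0, 0], [0, 0, 0], [0, 0, 0], [0, 0, 0], [0, 0, 0]])

```text
clock: 18.45
tcp_pos: [0.6204, 0.1524, 0.0726]
eef_rot: [[0.199, 0.98, -0.002], [0.98, -0.199, -0.0], [-0.001, -0.002, -1.0]]
contact_force: [-0.3, 0.1, -0.5]
finger_gap: 0.0066
grip_force: 60.0
```

>>> apply_moves(dp=[[-2, 0, 0], [-4, 0, 0], [-6, 0, 0], [-8, 0, 0], [-10, 0, 0], [-12, 0, 0], [-14, 0, 0], [-16, 0, 0], [-17, 0, 0], [-18, 0, 0]], angular=[[0, 0, 0], [0, 0, 0], [0, 0, 0], [0, 0, 0], [0, 0, 0], [0, 0, 0], [0, 0, 0], [0, 0, 0], [0, 0, 0], [0, 0, 0]])

```text
clock: 19.28
tcp_pos: [0.6168, 0.1347, 0.0727]
eef_rot: [[0.199, 0.98, -0.002], [0.98, -0.199, -0.0], [-0.001, -0.002, -1.0]]
contact_force: [-0.3, 0.6, -1.1]
finger_gap: 0.0065
grip_force: 60.0
```

>>> apply_moves(dp=[[-1, 0, 0], [-2, 0, 0], [-3, 0, 0], [-4, 0, 0], [-5, 0, 0], [-6, 0, 0], [-7, 0, 0], [-8, 0, 0], [-9, 0, 0], [-10, 0, 0]], angular=[[0, 0, 0], [0, 0, 0], [0, 0, 0], [0, 0, 0], [0, 0, 0], [0, 0, 0], [0, 0, 0], [0, 0, 0], [0, 0, 0], [0, 0, 0]])

```text
clock: 20.12
tcp_pos: [0.6148, 0.125, 0.0727]
eef_rot: [[0.199, 0.98, -0.002], [0.98, -0.199, -0.0], [-0.001, -0.002, -1.0]]
contact_force: [0.0, 0.3, -0.2]
finger_gap: 0.0063
grip_force: 60.0
```

>>> apply_moves(dp=[[-1, 0, 0], [-2, 0, 0], [-4, 0, 0], [-6, 0, 0], [-8, 0, 0], [-10, 0, 0], [-12, 0, 0], [-13, 0, 0], [-14, 0, 0], [-15, 0, 0], [-16, 0, 0], [-16, 0, 0]], angular=[[0, 0, 0], [0, 0, 0], [0, 0, 0], [0, 0, 0], [0, 0, 0], [0, 0, 0], [0, 0, 0], [0, 0, 0], [0, 0, 0], [0, 0, 0], [0, 0, 0], [0, 0, 0]])

```text
clock: 21.12
tcp_pos: [0.6116, 0.1092, 0.0727]
eef_rot: [[0.199, 0.98, -0.002], [0.98, -0.199, -0.001], [-0.001, -0.002, -1.0]]
contact_force: [0.8, 0.7, -0.7]
finger_gap: 0.0059
grip_force: 60.0
```

>>> apply_moves(dp=[[0, 0, 0], [0, 0, 0], [0, 0, 0], [0, 0, 0]], angular=[[0, 0, 0], [0, 0, 0], [0, 0, 0], [0, 0, 0]], jaw=0.36)

```text
clock: 21.45
tcp_pos: [0.6117, 0.1095, 0.0728]
eef_rot: [[0.199, 0.98, -0.001], [0.98, -0.199, -0.0], [-0.001, -0.001, -1.0]]
contact_force: [-0.1, -0.1, 0.7]
finger_gap: 0.0293
grip_force: 0.0
```

>>> apply_moves(dp=[[5, 0, 0], [12, 0, 0], [20, 0, 0], [24, 0, 0], [25, 0, 2], [25, 0, 3]], angular=[[0, 0, 0], [0, 0, 0], [0, 0, 0], [0, 0, 0], [0, 0, 0], [0, 0, 0]])

```text
clock: 21.95
tcp_pos: [0.6166, 0.1346, 0.0694]
eef_rot: [[0.198, 0.98, -0.002], [0.98, -0.198, -0.001], [-0.001, -0.002, -1.0]]
contact_force: [0.5, 0.1, 0.0]
finger_gap: 0.064
grip_force: 0.0
```

```bash
python3 -c "
from h import *
t=snap('top');s=snap('scene');st=sense();R=np.array(st['eef_rot']);p=np.array(st['tcp_pos']);print(p,st['finger_gap'])
C=cloud(s)
q=proj(s,[p+R@[0,0,-.006],p+R@[-.005,.02,-.005],p+R@[-.005,-.02,-.005]]);print(q)
q=q[0].astype(int);b=s['color'][q[1]-40:q[1]+30,q[0]-60:q[0]+40];print(q-[60,40])
np.save('b.npy',b)
# steel mask, points with z .066-.082 near T
m=(abs(C[...,2]-.077)<.008)
J=C-np.r_[.5968,.0356,0];w=np.radians(-11.4);X=J[...,0]*np.cos(w)+J[...,1]*np.sin(w);Y=-J[...,0]*np.sin(w)+J[...,1]*np.cos(w)
m&=(abs(X)<24)|True
m&=(abs(X)<.024)&(Y>.063)&(Y<.12)
print(np.c_[X[m],Y[m],C[m][:,2]].round(3)[:60].tolist())
"
```

```text
[0.61623378 0.13395924 0.06922994] 0.06387933689221462
[[275.83643857 228.25554782]
 [269.40517431 232.4679926 ]
 [278.46119815 223.15605364]]
[215 188]
[[-0.001, 0.064, 0.079], [-0.003, 0.065, 0.078], [-0.0, 0.064, 0.077], [-0.0, 0.067, 0.078], [0.002, 0.063, 0.075], [-0.001, 0.064, 0.073], [-0.017, 0.096, 0.077], [-0.021, 0.096, 0.075], [-0.013, 0.095, 0.077], [-0.016, 0.097, 0.076], [-0.017, 0.099, 0.075], [-0.021, 0.099, 0.073], [-0.009, 0.095, 0.077], [-0.01, 0.098, 0.077], [-0.012, 0.099, 0.077], [-0.015, 0.1, 0.074], [-0.021, 0.099, 0.07], [-0.002, 0.094, 0.078], [-0.002, 0.097, 0.079], [-0.005, 0.098, 0.078], [-0.005, 0.1, 0.079], [-0.011, 0.1, 0.074], [-0.015, 0.1, 0.072], [0.002, 0.097, 0.079], [-0.001, 0.098, 0.077], [-0.003, 0.099, 0.076], [-0.006, 0.1, 0.075], [-0.011, 0.1, 0.071], [0.003, 0.097, 0.077], [0.002, 0.099, 0.077], [-0.002, 0.1, 0.075], [-0.005, 0.101, 0.073], [0.006, 0.099, 0.077], [0.003, 0.1, 0.076], [-0.001, 0.101, 0.073], [0.009, 0.101, 0.077], [0.002, 0.1, 0.071]]
```

>>> apply_moves(dp=[[2, 0, 0], [2, 0, 0], [2, 0, 0], [2, 0, 0], [2, 0, 0], [2, 0, 0]], angular=[[0, 0, 0], [0, 0, 0], [0, 0, 0], [0, 0, 0], [0, 0, 0], [0, 0, 0]], jaw=-1, newtons=40)

```text
clock: 22.55
tcp_pos: [0.617, 0.1359, 0.0697]
eef_rot: [[0.199, 0.98, -0.002], [0.98, -0.199, -0.0], [-0.0, -0.002, -1.0]]
contact_force: [-0.4, 0.6, -0.3]
finger_gap: 0.0357
grip_force: 40.0
```

>>> apply_moves(dp=[[-1, 0, 0], [-2, 0, 0], [-3, 0, 0], [-4, 0, 0], [-5, 0, 0], [-6, 0, 0], [-7, 0, 0], [-8, 0, 0]], angular=[[0, 0, 0], [0, 0, 0], [0, 0, 0], [0, 0, 0], [0, 0, 0], [0, 0, 0], [0, 0, 0], [0, 0, 0]])

```text
clock: 23.22
tcp_pos: [0.6153, 0.1279, 0.0697]
eef_rot: [[0.199, 0.98, -0.002], [0.98, -0.199, -0.0], [-0.001, -0.002, -1.0]]
contact_force: [-0.5, -0.0, 0.7]
finger_gap: 0.0362
grip_force: 40.0
```

>>> apply_moves(dp=[[-1, 0, 0], [-2, 0, 0], [-3, 0, 0], [-4, 0, 0], [-5, 0, 0], [-6, 0, 0], [-7, 0, 0], [-8, 0, 0]], angular=[[0, 0, 0], [0, 0, 0], [0, 0, 0], [0, 0, 0], [0, 0, 0], [0, 0, 0], [0, 0, 0], [0, 0, 0]])

```text
clock: 23.88
tcp_pos: [0.6139, 0.1207, 0.07]
eef_rot: [[0.199, 0.98, -0.001], [0.98, -0.199, 0.001], [0.0, -0.001, -1.0]]
contact_force: [-0.9, 4.9, 3.1]
finger_gap: 0.0357
grip_force: 40.0
```

```bash
cat > tq.py <<'E'
from h import *
s=snap('scene');C=cloud(s)
J=C-np.r_[.5968,.0356,0];w=np.radians(-11.4);X=J[...,0]*np.cos(w)+J[...,1]*np.sin(w);Y=-J[...,0]*np.sin(w)+J[...,1]*np.cos(w)
m=(abs(C[...,2]-.077)<.01)&(abs(X)<.018)&(Y>.061)&(Y<.12)
A=np.c_[X[m],Y[m],C[m][:,2]]*1000
far=A[abs(A[:,0])>6];print('T pts',len(far),'Y range',far[:,1].min().round(1) if len(far) else 0,far[:,1].max().round(1) if len(far) else 0)
print(A.round(0).astype(int).tolist()[:50]); p=np.array(sense()['tcp_pos'])-np.r_[.5968,.0356,0]
print('TCP XY',(p[0]*np.cos(w)+p[1]*np.sin(w))*1e3,(-p[0]*np.sin(w)+p[1]*np.cos(w))*1e3,sense()['finger_gap'],sense()['contact_force'])
E
python3 tq.py
```

```text
T pts 20 Y range 61.1 98.6
[[-18, 84, 81], [8, 61, 84], [0, 62, 78], [-16, 80, 76], [1, 62, 76], [-12, 82, 77], [-14, 84, 77], [-17, 88, 77], [12, 61, 81], [8, 61, 77], [3, 63, 75], [-9, 84, 77], [-13, 84, 74], [-17, 85, 72], [8, 61, 74], [-10, 84, 73], [-14, 84, 70], [-17, 93, 73], [-9, 85, 71], [12, 61, 71], [7, 61, 68], [17, 98, 75], [18, 99, 73]]
TCP XY -0.04483929730882477 86.63825200199263 0.035678137875953926 [-0.77475527  3.89525477  3.67768234]
```

>>> apply_moves(dp=[[0, 0, -0.5], [-1, 0, -1], [-2, 0, -1], [-3, 0, -1], [-3, 0, -1]], angular=[[0, 0, 0], [0, 0, 0], [0, 0, 0], [0, 0, 0], [0, 0, 0]])

```text
clock: 24.35
tcp_pos: [0.613, 0.1165, 0.0704]
eef_rot: [[0.199, 0.98, -0.002], [0.98, -0.199, -0.001], [-0.002, -0.002, -1.0]]
contact_force: [0.2, 0.7, 1.1]
finger_gap: 0.0359
grip_force: 40.0
```

Moving freely again; continue.

>>> apply_moves(dp=[[-1, 0, 0], [-2, 0, 0], [-3, 0, 0], [-4, 0, 0], [-5, 0, 0], [-6, 0, 0], [-7, 0, 0], [-8, 0, 0]], angular=[[0, 0, 0], [0, 0, 0], [0, 0, 0], [0, 0, 0], [0, 0, 0], [0, 0, 0], [0, 0, 0], [0, 0, 0]])

```text
clock: 25.02
tcp_pos: [0.6115, 0.1093, 0.0707]
eef_rot: [[0.199, 0.98, -0.002], [0.98, -0.199, -0.0], [-0.001, -0.002, -1.0]]
contact_force: [-0.6, 1.9, 0.9]
finger_gap: 0.0356
grip_force: 40.0
```

>>> apply_moves(dp=[[-1, 0, 0], [-2, 0, 0], [-3, 0, 0], [-4, 0, 0], [-4, 0, 0]], angular=[[0, 0, 0], [0, 0, 0], [0, 0, 0], [0, 0, 0], [0, 0, 0]])

```text
clock: 25.43
tcp_pos: [0.6107, 0.1053, 0.0707]
eef_rot: [[0.199, 0.98, -0.002], [0.98, -0.199, -0.001], [-0.001, -0.002, -1.0]]
contact_force: [-0.4, 1.1, 0.2]
finger_gap: 0.0357
grip_force: 40.0
```

```bash
python3 tq.py
```

```text
T pts 10 Y range 65.4 81.8
[[-12, 65, 79], [-16, 65, 75], [-16, 68, 77], [-10, 67, 77], [-12, 68, 76], [-15, 69, 74], [-7, 69, 77], [-10, 69, 75], [-15, 69, 71], [-6, 69, 75], [17, 82, 70]]
TCP XY -0.10024537947747256 71.03860758200933 0.035587174811428084 [-0.62231538 -0.10051152  0.96578497]
```

>>> apply_moves(dp=[[-1, 0, 0], [-2, 0, 0], [-3, 0, 0], [-4, 0, 0], [-4, 0, 0]], angular=[[0, 0, 0], [0, 0, 0], [0, 0, 0], [0, 0, 0], [0, 0, 0]])

```text
clock: 25.9
tcp_pos: [0.6106, 0.1045, 0.0708]
eef_rot: [[0.2, 0.98, -0.0], [0.98, -0.2, 0.005], [0.005, -0.001, -1.0]]
contact_force: [0.4, 8.2, 0.7]
finger_gap: 0.0358
grip_force: 40.0
```

>>> apply_moves(dp=[[3, 0, 0], [3, 0, 0], [3, 0, 0], [3, 0, 0]], angular=[[0, 0, 0], [0, 0, 0], [0, 0, 0], [0, 0, 0]], jaw=0.1)

```text
clock: 26.23
tcp_pos: [0.6107, 0.1039, 0.0707]
eef_rot: [[0.199, 0.98, -0.002], [0.98, -0.199, -0.001], [-0.002, -0.001, -1.0]]
contact_force: [0.5, -0.2, 0.4]
finger_gap: 0.0517
grip_force: 0.0
```

>>> apply_moves(dp=[[8, 0, 0], [20, 0, 0], [30, 0, 0], [30, 0, 0]], angular=[[0, 0, 0], [0, 0, 0], [0, 0, 0], [0, 0, 0]])

```text
clock: 26.57
tcp_pos: [0.6172, 0.1364, 0.0707]
eef_rot: [[0.197, 0.98, -0.001], [0.98, -0.197, 0.001], [0.001, -0.001, -1.0]]
contact_force: [0.1, -0.0, -0.1]
finger_gap: 0.0519
grip_force: 0.0
```

>>> apply_moves(dp=[[0, 0, 0], [0, 0, 4], [0, 0, 4], [0, 0, 4], [0, 0, 4], [0, 0, 4]], angular=[[0, 0, 0], [0, 0, 0], [0, 0, 0], [0, 0, 0], [0, 0, 0], [0, 0, 0]], jaw=-1)

```text
clock: 27.07
tcp_pos: [0.6166, 0.1336, 0.0667]
eef_rot: [[0.199, 0.98, -0.002], [0.98, -0.199, -0.0], [-0.001, -0.002, -1.0]]
contact_force: [-0.7, -0.2, -0.3]
finger_gap: 0.0151
grip_force: 0.0
```

```bash
python3 tq.py
```

```text
T pts 76 Y range 61.1 112.3
[[-5, 64, 79], [12, 61, 87], [-1, 61, 78], [-1, 64, 79], [-2, 66, 79], [-7, 66, 76], [-7, 68, 77], [4, 64, 80], [1, 65, 78], [0, 67, 78], [-3, 68, 76], [-7, 69, 74], [10, 62, 80], [10, 65, 81], [5, 65, 77], [6, 68, 79], [2, 68, 77], [-2, 69, 74], [-10, 102, 86], [-17, 112, 85], [16, 63, 81], [12, 64, 79], [13, 67, 81], [10, 68, 79], [8, 69, 78], [2, 69, 74], [-9, 103, 84], [-10, 105, 85], [-9, 109, 87], [-10, 110, 86], [-15, 110, 83], [-17, 112, 83], [18, 65, 80], [17, 67, 81], [14, 68, 79], [11, 69, 77], [-9, 103, 81], [-9, 106, 82], [-9, 109, 83], [-10, 110, 83], [-14, 111, 81], [17, 65, 77], [16, 67, 77], [15, 68, 77], [-9, 104, 78], [-8, 107, 80], [-9, 109, 81], [-11, 111, 80], [-14, 111, 78], [-8, 104, 75]]
TCP XY 0.05449876031975165 100.04959484019743 0.010947656560475229 [-0.43761812 -0.12768944 -0.02416681]
```

>>> apply_moves(dp=[[-4, 0, 0], [-9, 0, 0], [-14, 0, 0], [-17, 0, 0], [-18, 0, 0], [-19, 0, 0], [-20, 0, 0], [-21, 0, 0], [-22, 0, 0]], angular=[[0, 0, 0], [0, 0, 0], [0, 0, 0], [0, 0, 0], [0, 0, 0], [0, 0, 0], [0, 0, 0], [0, 0, 0], [0, 0, 0]])

```text
clock: 27.87
tcp_pos: [0.6123, 0.1124, 0.0667]
eef_rot: [[0.199, 0.98, -0.002], [0.98, -0.199, -0.0], [-0.001, -0.002, -1.0]]
contact_force: [-0.6, 0.5, 0.8]
finger_gap: 0.0003
grip_force: 0.0
```

>>> apply_moves(dp=[[-1, 0, 0], [-2, 0, 0], [-3, 0, 0], [-4, 0, 0], [-5, 0, 0], [-5, 0, 0]], angular=[[0, 0, 0], [0, 0, 0], [0, 0, 0], [0, 0, 0], [0, 0, 0], [0, 0, 0]])

```text
clock: 28.37
tcp_pos: [0.6117, 0.1098, 0.0668]
eef_rot: [[0.2, 0.98, -0.001], [0.98, -0.2, 0.004], [0.004, -0.001, -1.0]]
contact_force: [1.0, 6.7, -1.1]
finger_gap: 0.0006
grip_force: 3.3
```

>>> apply_moves(dp=[[-1, 0, 0], [-2, 0, 0], [-3, 0, 0], [-4, 0, 0], [-4, 0, 0]], angular=[[0, 0, 0], [0, 0, 0], [0, 0, 0], [0, 0, 0], [0, 0, 0]])

```text
clock: 28.78
tcp_pos: [0.6117, 0.1096, 0.0668]
eef_rot: [[0.201, 0.98, 0.001], [0.979, -0.201, 0.01], [0.011, -0.001, -1.0]]
contact_force: [2.0, 13.4, -2.2]
finger_gap: 0.0004
grip_force: 7.3
```

>>> apply_moves(dp=[[10, 0, 0], [40, 0, 0], [70, 0, -20], [90, 0, -60], [110, 0, -80], [110, 0, -80]], angular=[[0, 0, 0], [0, 0, 0], [0, 0, 0], [0, 0, 0], [0, 0, 0], [0, 0, 0]])

```text
clock: 29.28
tcp_pos: [0.6366, 0.2157, 0.1525]
eef_rot: [[0.196, 0.981, 0.01], [0.981, -0.196, 0.003], [0.005, 0.009, -1.0]]
contact_force: [1.4, 0.1, 1.0]
finger_gap: 0.0002
grip_force: 0.0
```

```bash
python3 tq.py; python3 -c "
from r import *
t=snap('top');allp('end',t)"
```

```text
T pts 28 Y range 61.1 68.6
[[-8, 62, 85], [-18, 64, 77], [-14, 61, 75], [-13, 65, 77], [-14, 67, 77], [4, 61, 84], [-6, 63, 78], [-7, 65, 78], [-11, 66, 76], [-13, 67, 75], [-17, 68, 73], [-1, 61, 78], [-2, 63, 78], [-2, 66, 79], [-6, 66, 76], [-8, 68, 76], [-13, 68, 73], [14, 62, 85], [4, 61, 78], [2, 63, 77], [1, 65, 78], [1, 68, 79], [-4, 67, 75], [-8, 68, 73], [10, 62, 80], [8, 64, 79], [5, 65, 78], [5, 68, 79], [0, 67, 75], [-3, 68, 74], [16, 63, 81], [12, 64, 78], [11, 66, 79], [11, 69, 80], [6, 68, 76], [1, 68, 73], [16, 64, 79], [15, 66, 79], [14, 68, 79], [10, 69, 77], [16, 64, 76], [16, 67, 77], [14, 68, 76]]
TCP XY 1.9397070648629473 181.6344039214507 0.00018713820434138203 [-0.61886384 -0.59111419 -0.33825965]
end
 front L [(-123.5, 8.2), (-116.5, -11.8)]
 front R [(-124.0, 8.0), (-116.0, -7.8)]
 frame left [(41.0, -2.4), (46.0, 1.7), (51.5, -2.3), (58.0, -8.9)]
 frame right [(-51.5, 6.1), (-45.5, 7.2), (-40.0, -2.5)]
 earL x [(-30.0, 1.4), (-22.5, -8.2), (-16.5, 6.3), (16.0, -12.4), (22.0, 7.6)]
 earR x [(-22.5, -7.9), (-16.5, 4.6), (6.5, 4.2), (16.5, -11.4), (22.5, 7.3), (33.0, -2.7)]
 earL y [(41.0, -9.5), (46.0, 7.3), (57.5, -2.0), (61.5, 2.3), (65.5, -10.2)]
 earR y [(-50.0, 5.3), (-43.0, -1.2)]
```

```bash
python3 -c "
from cell import *
print(finish_job())"
```

```text
the job is handed in; nothing more can be done
None
```

The job is handed in after 29 s: drawer pulled to its stop, frame slid back to its stop, and the pin fully home by force and camera, with its T-bar against the left ear. The frame lies flat, and the meter, reel and screwdriver were never approached.

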